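Reset the test unit under its push-latch flap

ROBOT

A 6-joint arm with a two-finger parallel gripper is mounted at the origin on the work surface. World frame = base frame: x ahead of the robot, y to its left, z up, the work surface at z = 0. Lengths are in m, angles in degrees, forces in N, time in s.
With the tool pointing down it reaches from about 0.25 to 0.725 m from the base axis. Payload 9.7 kg.
Tool frame: the origin (TCP) lies between the finger pads; the fingertips stand 11 mm ahead of it and the grasp point (between the pads) lies 8 mm behind it; z points along the fingers, x is the direction in which the jaws open and shut, and the axes are right-handed (so a half turn about z gives the same grasp; the last joint's range is limited). The gripper opens to 85 mm and grips with 20 to 120 N. Pads are 22 mm wide; open, the fingers measure 114 mm over their backs; the gripper's body (76 mm by 85 mm) begins 54 mm behind the grasp point. The pads swing forward as they close: fully open they stand 13 mm farther back than shut.
Start: joints at [-69.729, 4.979, 10.078, 95.1, 0, 90], TCP at [0.191, -0.516, 0.242] pointing down, gripper open.
Joint ranges: [-179.16, 179.16], [-48.56, 103.87], [-65.8, 70.77], [-126.05, 130.52], [-82.76, 87.17], [-180, 180]. Speed limits (degrees/s): [127.2, 127.2, 147.25, 180, 180, 180].

INTERFACE

Orientations are given as [roll, pitch, yaw] about the fixed x, y, z axes, in that order (R = Rz(yaw) Ry(pitch) Rx(roll)).
In Python, from workcell import get_obs, camera, job_done, spotter gives the robot as it stands.
- The arm moves only by the tool play_rows, never from a script. Its argument "rows" is a list of rows, each a list of 3 entries, a list of its own where there are three numbers: the closure, from 0 (fully open) to 1 (shut), then the shift along the tool's x, y, z in cm, then the turn, a rotation vector about the tool's x, y, z in degrees. In form: [[claw, [x, y, z], [wx, wy, wz]], ...]. A call has 1 to 12 rows; each row shifts and turns the pose as measured when the row begins, along the tool's axes as they then stand; what a row does not reach is not made up. A row lasts 1/10 s, in which the tool goes at most 50 mm and 8.59 degrees, less where a joint would pass 70% of its speed; a pose out of reach is approached as far as the arm can. A call is refused whole if a number of a shift passes 5 or a number of a turn 8.59, either way. A call with a gripper value outside its range is refused whole. The fingers move at their own pace and stop on an object; "newtons" is the grip in N (left out, the last holds). Time passes only in rows, so rows that do not move let the fingers close. It gives the time, the measured TCP pose, the force and the opening at its end, in the units of the state.
- get_obs(): the state, without advancing time (a new reading comes with each control period).
- camera(name): name is "scene" or "side" or "wrist"; returns a dict with "img" (480x640x3 uint8, red, green, blue), "intrinsics" (3x3 intrinsics, pixels), "xyz" and "orientation" of the camera in the world. Camera axes: x right, y down, z forward; pixel columns grow to the right and rows downward; lengths in m; the calibration is good to about 2 mm. A picture is of the moment at which its call begins. There is no depth.
- job_done(): hands the job in, once; it reports no verdict.
Trained networks look in a picture, given as the dict that the camera call returned (one of the last four; its "shot" number tells which), for a name from the list of things; names that differ only in an ending like _2 or _b are one class to them, and where a whole thing is asked for, a point or a joint stands for the part that bears it (a point fixed in the world has none). Each returns a list of dicts, best first, with "confidence" (0 to 1); they miss things now and then, are a little off and sometimes report something else, mostly with a low value. They report only what shows in the picture. A call takes as long as a camera call.
- spotter.spot_in(picture, thing): "point" ([x, y, z] in m, in world coordinates, good to about 4 mm: the middle of the surface that is visible of it).
- spotter.trace(picture, thing): "pixels" (480x640 bool, what is visible of it).
The state is a dict: "time": time; "q": joint angles; "qd": joint speeds; "joint_efforts": joint torques, N m; "ee_pos": TCP position; "tcp_rot": TCP orientation; "wrist_force": force on the tool from outside, world axes, zero at the start; "torque": the same for the moment, N m; "opening": finger opening in m.
Only numpy, scipy, OpenCV 4.12 (cv2) and the standard library are available. Lean on these libraries where they do the work, as an engineer would, in place of code of your own. Each camera call takes 0.05 s, during which the arm holds its last target.

TASK

The test unit has tripped. With the fingertips only, press its flap in and let go so that it pops fully open, press the reset button under it all the way down once the flap is up, then swing the flap shut and press it in again so that it stays latched flush. Do not grip or lift anything, do not pull or push on the flap's underside, and leave the other things on the bench where they are.

Things in the scene. Friction and masses are not known exactly. Their poses are not given: they have to be found in the camera images.
- unit: the test unit: cream bench instrument 210 mm (its x, front to rear) x 150 mm (y) x 88 mm tall, fixed, left or right of the decade box. Origin: centre of its underside; its -x side is the front (row of terminals), turned roughly to the robot; z up. The front half of its top is a hinged bare-aluminium flap, the rear half a solid deck with dark vent slots
- flap (a joint): flap angle, rad: 0 latched shut, flush; -0.13 pushed in to its rigid stop; 1.65 sprung open, just past upright. Push-push latch: from shut, push in to the stop (beyond -0.12), let go, and a spring swings it to 1.65; from open, swing it shut, push in to the stop, let go, and it stays at 0. A push that stops short of -0.12 does neither. Moving it takes up to 5 N at 62 mm from the hinge
- flap_face (a point): where to press: point on the flap's outer face, on its midline, 62 mm from the hinge axis, moving with the flap. The flap is a plate 108 mm wide, 5 mm thick, free edge 84 mm from the hinge axis; its outer face lies 4 mm from the hinge axis. Site z: outward normal of that face; point x: from free edge to hinge
- flap_hinge (a point): fixed point in the middle of the hinge axis, on the test unit 8 mm to the front of its centre and 84 mm above the bench; the axis runs along the unit's y, the closed flap extends from it to the unit's front (-x)
- reset_button (a joint): travel of the reset button in m: 0 released, 0.005 fully down; springs back; about 4 N holds it fully down
- reset_button_top (a point): centre of the top of the round white reset button, 24 mm across, pressed downward; it stands in the well under the flap, 58 mm to the front of the unit's centre, about 16 mm below the rim. The well is 87 mm (x) by 113 mm (y), its floor 40 mm below the rim; it is reachable only with the flap open
- decade_box: blue box 150 x 120 x 70 mm with four black knobs on top (up to 88 mm), fixed, not part of the job; origin at the centre of its underside
- weight_large: brass weight with a small knob, 38 mm across, 54 mm tall, loose; origin at the centre of its underside
- weight_small: small brass weight with a knob, 22 mm across, 31 mm tall, loose, standing on the rear deck of the test unit; origin at the centre of its underside
- mug: white mug, 80 mm across, 90 mm tall, loose; origin at the centre of its underside
- spares_box: plain wooden block-shaped box, 70 x 100 x 45 mm, loose; origin at the centre of its underside
- screw_jar: small glass jar with a steel cap, 52 mm across, 70 mm tall, loose; origin at the centre of its underside
- screwdriver: screwdriver lying on the bench, loose; origin at its middle, on its underside

How it is judged (in metres and radians):
On the way, in this order (a step that is already met when the one before it is completed fails the run):
1. the flap is pressed in (value of joint flap below -0.05 rad).
2. the flap has popped fully open (value of joint flap above 1.4 rad), for 0.2 s.
3. the reset button is pressed all the way down, with the flap open (value of joint reset_button above 0.004 m and value of joint flap above 0.8 rad), for 0.05 s.
4. the flap is pressed in again (value of joint flap below -0.05 rad).
At the end, for the whole second after the job is handed in: The flap is latched shut by itself, within 0.04 rad of flush; the reset button has sprung back; every loose thing is within 30 mm of where it stood (value of joint flap between -0.03 and 0.04 rad and value of joint reset_button below 0.001 m and velocity of joint flap below 0.1 rad/s and distance of each of weight_large, weight_small, mug, spares_box, screw_jar, screwdriver from where it was at the start of the episode below 0.03 m); the robot touches nothing.
It fails at once if the underside of the flap is gripped, pried or pushed (contact force between the fingers and flap_c1 above 5 N).
It fails at once if a loose bystander is lifted or shoved by more than 30 mm (distance of any of weight_large, weight_small, mug, spares_box, screw_jar, screwdriver from where it was at the start of the episode above 0.03 m).
It also fails if it takes over 54 s, if anything falls off the work surface, if the arm or the gripper's body presses on something with over 40 N, if the wrist force passes 120 N, or if a joint passes its speed limit or range.

## Working session

There is one attempt and no reset: what is moved stays moved. The work goes in short steps, Python scripts to look and compute and a tool call to move; the robot and the scene stay as the last step left them, time stands still between calls to the robot, and variables do not carry over. Pictures are saved under pics/ and viewed, and the job is handed in when it is done.

Besides the shell and the picture viewer there is one more tool, called after "Call:" by a JSON object that holds its "op" and its "data". play_rows: Moves the arm, as the interface text tells. Its arguments: {"type":"object","properties":{"rows":{"type":"array","items":{"type":"array"}},"newtons":{"type":"number"}},"required":["rows"]}

```bash
ls; mkdir -p pics
python3 - <<'E'
from workcell import get_obs,camera,spotter
import cv2
print(get_obs())
for n in ["scene","side","wrist"]:
    c=camera(n); cv2.imwrite(f"pics/{n}0.png",c["img"][:,:,::-1]); print(n,c["intrinsics"],c["xyz"],c["orientation"],c.keys())
    for t in ["unit","flap","flap_face","decade_box","weight_small","weight_large","mug","spares_box","screw_jar","screwdriver"]:
        try:
            r=spotter.spot_in(c,t); print(t,[(x["point"],round(x["confidence"],2)) for x in r[:2]])
        except Exception as e: print(t,e)
E
```

```text
pics
{'time': 0.0, 'q': array([-6.97295963e+01,  5.01162686e+00,  1.00339525e+01,  9.51005283e+01,
        8.92357410e-04,  9.00003051e+01]), 'qd': array([-0.03971156,  0.03071847,  0.10813261,  0.05080927,  0.05468368,
       -0.02669856]), 'joint_efforts': array([-2.67953851e-06, -5.20370579e+01,  4.64821100e+01,  1.56774156e-02,
        1.37113107e-04, -3.81585664e-05]), 'ee_pos': array([ 0.1904745 , -0.51572574,  0.24157352]), 'tcp_rot': array([-1.79999108e+02,  7.82026492e-02, -6.97299014e+01]), 'wrist_force': array([-0.21332777,  0.67571229,  0.10128468]), 'torque': array([ 0.00380726,  0.01873043, -0.03403124]), 'opening': 0.08561171152058368}
scene [[441.56517593   0.         324.84467264]
 [  0.         441.56517593 243.97635673]
 [  0.           0.           1.        ]] [ 1.11693389 -0.40570498  0.90769047] [-138.25017247   -0.52678017   55.29058089] dict_keys(['img', 'intrinsics', 'xyz', 'orientation', 'shot'])
unit [([0.5995, -0.1581, 0.0878], 0.73), ([0.5207, -0.1433, 0.0941], 0.29)]
flap [([0.5198, -0.144, 0.0928], 0.88)]
flap_face [([0.5175, -0.1494, 0.0858], 0.87), (
[... 846 characters left out ...]
39, 0.0754], 0.81)]
weight_small [([0.645, -0.1892, 0.1071], 0.39)]
weight_large [([0.5358, 0.0144, 0.033], 0.67)]
mug [([0.3606, 0.3137, 0.0492], 0.84)]
spares_box [([0.5012, 0.4044, 0.0437], 0.78)]
screw_jar [([0.3623, -0.2265, 0.0458], 0.62)]
screwdriver [([0.4833, -0.3962, 0.014], 0.64)]
wrist [[347.4486115    0.         325.87630066]
 [  0.         347.4486115  237.26275107]
 [  0.           0.           1.        ]] [ 0.25306311 -0.49313449  0.37271521] [ 1.64794449e+02 -8.36797618e-03 -6.97197710e+01] dict_keys(['img', 'intrinsics', 'xyz', 'orientation', 'shot'])
unit []
flap []
flap_face []
decade_box []
weight_small []
weight_large []
mug []
spares_box []
screw_jar []
screwdriver []
```

View pics/scene0.png

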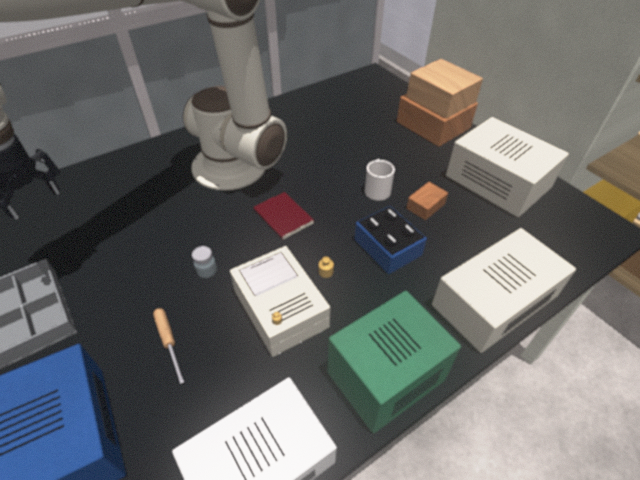

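View pics/side0.png

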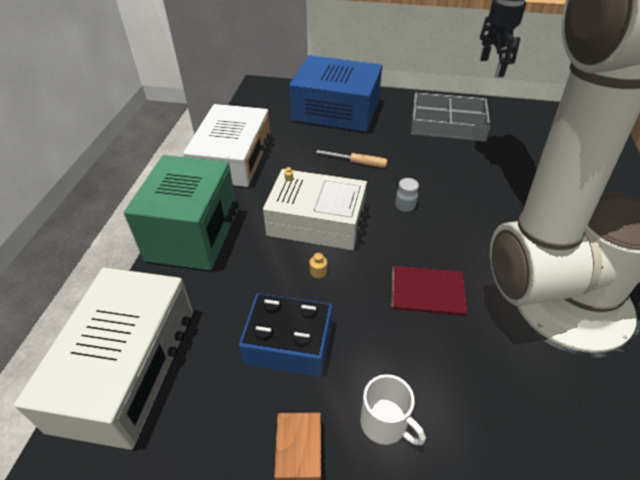

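The scene view shows the unit at about (280,300) and the flap plate at about (268,272). The weights are at (326,266) and on the deck at (277,316). I'll zoom in to pick the corners.

Run:
```python
import cv2
a=cv2.imread("pics/scene0.png")[235:360,215:345]; cv2.imwrite("pics/sc.png",cv2.resize(a,None,fx=6,fy=4.8*1.25,interpolation=cv2.INTER_CUBIC)[:600*2])
print(a.shape)
a=cv2.imread("pics/side0.png")[155:255,255:380]; cv2.imwrite("pics/sd.png",cv2.resize(a,None,fx=6,fy=6,interpolation=cv2.INTER_CUBIC))
a=cv2.imread("pics/scene0.png")[235:335,215:345]; cv2.imwrite("pics/sc.png",cv2.resize(a,None,fx=6,fy=6,interpolation=cv2.INTER_CUBIC))
```

```text
(125, 130, 3)
```

View pics/sc.png

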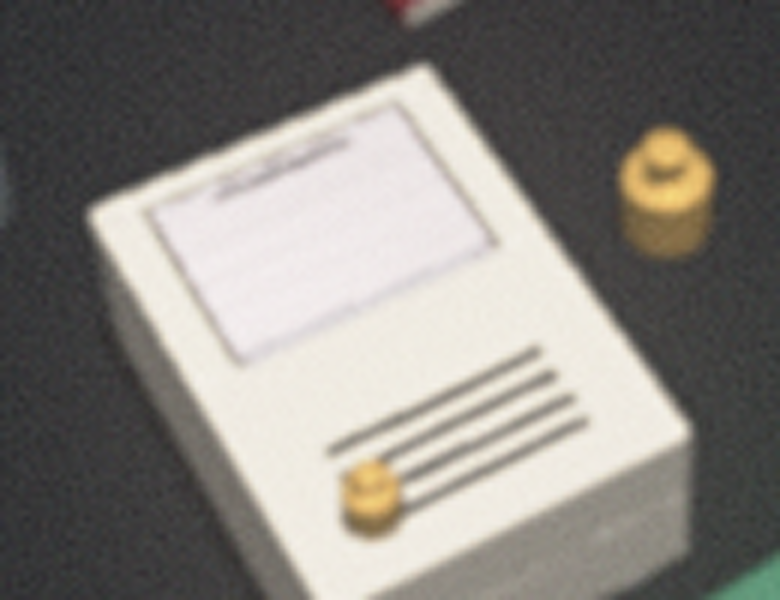

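View pics/sd.png

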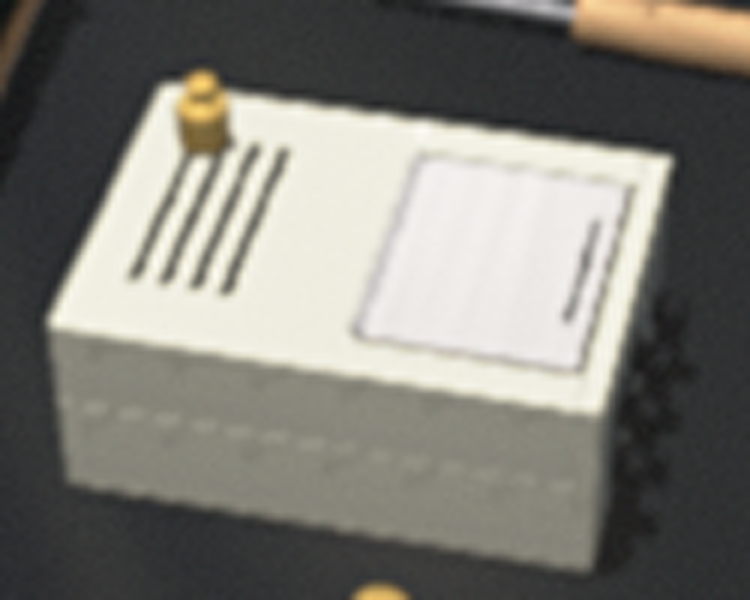

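```bash
cat > h.py <<'E'
import numpy as np
from scipy.spatial.transform import Rotation as R
from scipy.optimize import least_squares
def proj(c,P):
    Rm=R.from_euler('xyz',c["orientation"],degrees=True).as_matrix()
    p=(np.asarray(P)-c["xyz"])@Rm; K=np.asarray(c["intrinsics"])
    q=p@K.T; return q[:,:2]/q[:,2:]
def onplane(c,uv,z):
    Rm=R.from_euler('xyz',c["orientation"],degrees=True).as_matrix()
    K=np.asarray(c["intrinsics"])
    out=[]
    for u,v in uv:
        d=Rm@np.linalg.solve(K,[u,v,1]); out.append(c["xyz"]+d*(z-c["xyz"][2])/d[2])
    return np.array(out)
E
python3 - <<'E'
from h import *
from workcell import camera,get_obs
S=camera("scene");D=camera("side")
sc=np.array([(428,65),(90,215),(690,432)])/6+[215,235]-0.4
sd=np.array([(600,412),(50,325),(165,85),(672,155)])/6+[255,155]-0.4
h=.088
ms=np.array([(-.105,.075,h),(-.105,-.075,h),(.105,.075,h)])
md=np.array([(-.105,.075,h),(.105,.075,h),(.105,-.075,h),(-.105,-.075,h)])
def W(p,m):
    c,s=np.cos(p[2]),np.sin(p[2]); return np.c_[m[:,0]*c-m[:,1]*s+p[0],m[:,0]*s+m[:,1]*c+p[1],m[:,2]]
f=lambda p:np.r_[(proj(S,W(p,ms))-sc).ravel(),(proj(D,W(p,md))-sd).ravel()]
r=least_squares(f,[.57,-.15,0]);p=r.x
print(p[:2],np.degrees(p[2]),r.fun.round(1))
g=lambda p:(proj(S,W(p,ms))-sc).ravel()
print(least_squares(g,p).x, least_squares(lambda p:(proj(D,W(p,md))-sd).ravel(),p).x)
np.save("unit.npy",p)
print("well uv scene",(onplane(S,np.array([(398,103),(150,212),(495,245),(240,365)])/6+[215,235]-.4,h)))
def inv(P):
    c,s=np.cos(p[2]),np.sin(p[2]); d=P[:,:2]-p[:2]; return np.c_[d[:,0]*c+d[:,1]*s,-d[:,0]*s+d[:,1]*c]
print(inv(onplane(S,np.array([(398,103),(150,212),(495,245),(240,365)])/6+[215,235]-.4,h)))
print(W(p,np.array([(-.008,0,.084),(-.07,0,.088),(-.058,0,.072)])))
print("wsmall",onplane(S,np.array([[370,525]])/6+[215,235],.088), get_obs()["time"])
E
```

```text
[ 0.56975518 -0.14610534] -3.424237952270147 [ 0.1 -0.1  0.2 -0.7  1.1 -0.2  0.7 -0.4 -0.2 -0.8 -0.2 -1.   0.1 -0.3]
[ 0.56982103 -0.14758107 -0.06230137] [ 0.56962066 -0.14403491 -0.06042264]
well uv scene [[ 0.48033652 -0.08628492  0.088     ]
 [ 0.47410806 -0.19589056  0.088     ]
 [ 0.56432407 -0.0926638   0.088     ]
 [ 0.55842478 -0.20193168  0.088     ]]
[[-0.09283201  0.05437276]
 [-0.09250275 -0.05540921]
 [-0.00861341  0.05302174]
 [-0.00797574 -0.05640342]]
[[ 0.56176946 -0.14562751  0.084     ]
 [ 0.49988015 -0.14192433  0.088     ]
 [ 0.51185873 -0.14264108  0.072     ]]
wsmall [[ 0.64722691 -0.19689728  0.088     ]] 1.75
```

Call:
{"op": "play_rows", "data": {"rows": [[1, [0, 0, 0], [0, 0, -8.5]], [1, [0, 0, 0], [0, 0, -8.5]], [1, [0, 0, 0], [0, 0, -8.5]], [1, [0, 0, 0], [0, 0, -8.5]], [1, [0, 0, 0], [0, 0, -8.5]], [1, [0, 0, 0], [0, 0, -8.5]], [1, [0, 0, 0], [0, 0, -8.5]], [1, [0, 0, 0], [0, 0, -8.5]], [1, [0, 0, 0], [0, 0, -8.5]], [1, [0, 0, 0], [0, 0, -8.5]]], "newtons": 40}}

```text
time: 2.75
ee_pos: [0.1906, -0.516, 0.2423]
tcp_rot: [180.0, 0.0, 16.4]
wrist_force: [-0.6, 0.2, -0.3]
opening: -0.0001
```

```bash
cat >> h.py <<'E'
U=np.load("unit.npy")
def pose(ux,uy,z):
    "unit coords (m from unit centre) -> world"
    c,s=np.cos(U[2]),np.sin(U[2]); return np.array([U[0]+c*ux-s*uy,U[1]+s*ux+c*uy,z])
def delta(tcp_xyz,rpy=None,o=None):
    "total shift in tool cm and rotvec in tool deg to target"
    from workcell import get_obs
    o=o or get_obs(); T=R.from_euler('xyz',o["tcp_rot"],degrees=True)
    d=T.inv().apply(tcp_xyz-o["ee_pos"])*100
    rv=None
    if rpy is not None: rv=np.degrees((T.inv()*R.from_euler('xyz',rpy,degrees=True)).as_rotvec()).round(2)
    print("t",o["time"],"pos",o["ee_pos"].round(4),"rpy",np.round(o["tcp_rot"],2),"F",o["wrist_force"].round(1),"open",round(o["opening"],4))
    print("shift cm",d.round(2),"turn",rv)
E
python3 -c "
from h import *
from workcell import get_obs
print(get_obs()['q'])
delta(pose(-.07,0,.2),[180,0,86.6])"
```

```text
[-6.97298665e+01  4.97941636e+00  1.00793133e+01  9.50971777e+01
 -5.40829018e-04  3.84926061e+00]
t 2.75 pos [ 0.1906 -0.516   0.2423] rpy [180.     0.    16.42] F [-0.6  0.2 -0.3] open -0.0001
shift cm [ 40.24 -27.13   4.23] turn [  0.     0.   -70.18]
```

Call:
{"op": "play_rows", "data": {"rows": [[1, [4, -2.7, 0], [0, 0, 0]], [1, [4, -2.7, 0], [0, 0, 0]], [1, [4, -2.7, 0], [0, 0, 0]], [1, [4, -2.7, 0], [0, 0, 0]], [1, [4, -2.7, 0], [0, 0, 0]], [1, [4, -2.7, 0], [0, 0, 0]], [1, [4, -2.7, 0], [0, 0, 0]], [1, [4, -2.7, 0], [0, 0, 0]], [1, [4, -2.7, 0], [0, 0, 0]], [1, [3, -2, 0], [0, 0, 0]]]}}

```text
time: 3.75
ee_pos: [0.4953, -0.1418, 0.2418]
tcp_rot: [179.9, -0.1, 16.4]
wrist_force: [1.0, 0.0, -0.8]
opening: 0.0004
```

Call:
{"op": "play_rows", "data": {"rows": [[1, [0, 0, 0], [0, 0, -8.5]], [1, [0, 0, 0], [0, 0, -8.5]], [1, [0, 0, 0], [0, 0, -8.5]], [1, [0, 0, 0], [0, 0, -8.5]], [1, [0, 0, 0], [0, 0, -8.5]], [1, [0, 0, 0], [0, 0, -8.5]], [1, [0, 0, 0], [0, 0, -8.5]], [1, [0, 0, 0], [0, 0, -8.5]]]}}

```text
time: 4.55
ee_pos: [0.4986, -0.1359, 0.2409]
tcp_rot: [179.9, 0.0, 85.4]
wrist_force: [-0.2, -0.4, 0.5]
opening: 0.0002
```

```bash
python3 -c "
from h import *
delta(pose(-.07,0,.12),[180,0,86.6])"
```

```text
t 4.55 pos [ 0.4986 -0.1359  0.2409] rpy [1.7988e+02 2.0000e-02 8.5400e+01] F [-0.2 -0.4  0.5] open 0.0002
shift cm [-0.59  0.15 12.09] turn [ 0.12  0.02 -1.2 ]
```

Call:
{"op": "play_rows", "data": {"rows": [[1, [-0.5, 0.1, 4], [0.1, 0, -1.2]], [1, [0, 0, 4], [0, 0, 0]], [1, [0, 0, 3.5], [0, 0, 0]], [1, [0, 0, 0.5], [0, 0, 0]]]}}

```text
time: 4.95
ee_pos: [0.5006, -0.1415, 0.1194]
tcp_rot: [179.7, 0.1, 87.0]
wrist_force: [-0.8, -0.6, 0.5]
opening: -0.0
```

```bash
python3 -c "
from h import *
from workcell import camera
import cv2
delta(pose(-.07,0,.099),[180,0,86.6])
c=camera('side');cv2.imwrite('pics/a1.png',cv2.resize(c['img'][100:280,200:440,::-1],None,fx=3,fy=3))"
```

```text
t 4.95 pos [ 0.5006 -0.1415  0.1194] rpy [1.7969e+02 9.0000e-02 8.7000e+01] F [-0.8 -0.6  0.5] open -0.0
shift cm [-0.04 -0.08  2.04] turn [0.31 0.09 0.4 ]
```

View pics/a1.png

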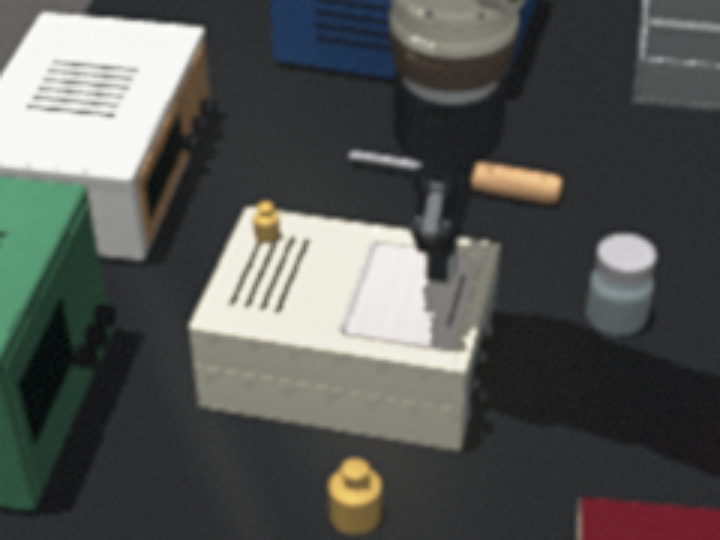

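The fingertips, at (437,278) in the crop, hover over the flap where planned. Next I'll press in small steps.

Call:
{"op": "play_rows", "data": {"rows": [[1, [0, 0, 1], [0, 0, 0]], [1, [0, 0, 1], [0, 0, 0]], [1, [0, 0, 0.4], [0, 0, 0]], [1, [0, 0, 0.3], [0, 0, 0]]]}}

```text
time: 5.4
ee_pos: [0.5039, -0.1423, 0.0978]
tcp_rot: [179.2, 0.2, 87.0]
wrist_force: [-2.9, 0.5, 3.7]
opening: -0.0004
```

Call:
{"op": "play_rows", "data": {"rows": [[1, [0, 0, 0.3], [0, 0, 0]], [1, [0, 0, 0.3], [0, 0, 0]]]}}

```text
time: 5.6
ee_pos: [0.504, -0.1424, 0.093]
tcp_rot: [179.2, 0.2, 87.0]
wrist_force: [-4.4, 1.2, 7.2]
opening: 0.0001
```

Call:
{"op": "play_rows", "data": {"rows": [[1, [0, 0, 0.3], [0, 0, 0]], [1, [0, 0, 0.4], [0, 0, 0]]]}}

```text
time: 5.8
ee_pos: [0.5044, -0.1425, 0.0911]
tcp_rot: [179.0, 0.3, 87.0]
wrist_force: [-21.4, 6.2, 46.2]
opening: 0.0
```

Call:
{"op": "play_rows", "data": {"rows": [[1, [0, 0, 0.5], [0, 0, 0]], [1, [0, 0, 0.5], [0, 0, 0]]]}}

```text
time: 6.0
ee_pos: [0.5043, -0.1425, 0.0911]
tcp_rot: [178.6, 0.3, 87.0]
wrist_force: [-21.9, 6.6, 42.4]
opening: 0.0
```

At the stop: z holds at 0.0911 with the force up at about 45 N. Retracting quickly.

Call:
{"op": "play_rows", "data": {"rows": [[1, [0, 0, -4.5], [0, 0, 0]], [1, [0, 0, -4.8], [0, 0, 0]], [1, [0, 0, -4.8], [0, 0, 0]], [1, [0, 0, -4], [0, 0, 0]], [1, [0, 0, 0], [0, 0, 0]], [1, [0, 0, 0], [0, 0, 0]]]}}

```text
time: 6.6
ee_pos: [0.4996, -0.141, 0.2811]
tcp_rot: [178.3, 0.4, 87.0]
wrist_force: [-0.6, -0.0, -0.9]
opening: 0.0001
```

```bash
python3 -c "
from h import *
from workcell import camera
import cv2
delta(pose(-.062,0,.12),[180,0,86.6])
a=camera('side');b=camera('scene')
P=lambda c,x,y:cv2.resize(c['img'][y:y+160,x:x+200,::-1],None,fx=2,fy=2.5,interpolation=cv2.INTER_CUBIC)
cv2.imwrite('pics/a2.png',np.hstack([P(a,220,110),P(b,180,190)]))"
```

```text
t 6.6 pos [ 0.4996 -0.141   0.2811] rpy [178.3   0.4  87. ] F [-0.6 -0.  -0.9] open 0.0001
shift cm [ 0.02  0.36 16.13] turn [1.7  0.39 0.4 ]
```

View pics/a2.png

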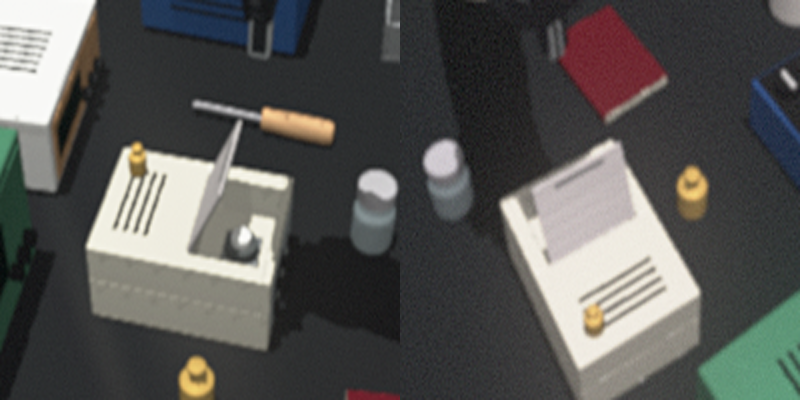

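The flap stands upright. The button shows in the well at side-view (340,204). I'll measure it, since its y offset isn't given.

```bash
python3 -c "
from h import *
from workcell import camera,spotter
import cv2
a=camera('side')
r=spotter.spot_in(a,'reset_button_top');print([(x['point'],x['confidence']) for x in r])
r2=spotter.trace(a,'reset_button_top')
for m in r2:
  ys,xs=np.nonzero(m['pixels']);print(m['confidence'],len(xs),xs.mean(),ys.mean(),xs.min(),xs.max(),ys.min(),ys.max())
print(proj(a,[pose(-.058,0,.072),pose(-.058,.02,.072),pose(-.008,.054,.088),pose(-.092,.054,.088)]))
cv2.imwrite('pics/a3.png',cv2.resize(a['img'][150:250,255:380,::-1],None,fx=6,fy=6,interpolation=cv2.INTER_CUBIC))"
```

```text
[([0.5118, -0.142, 0.0747], 0.56), ([0.5023, 0.4027, 0.0462], 0.45)]
0.52 58 340.7586206896552 204.39655172413794 337 345 201 208
[[340.79465188 202.62529017]
 [339.03545802 208.30793199]
 [314.12962329 209.56854647]
 [351.20519296 215.43741505]]
```

View pics/a3.png

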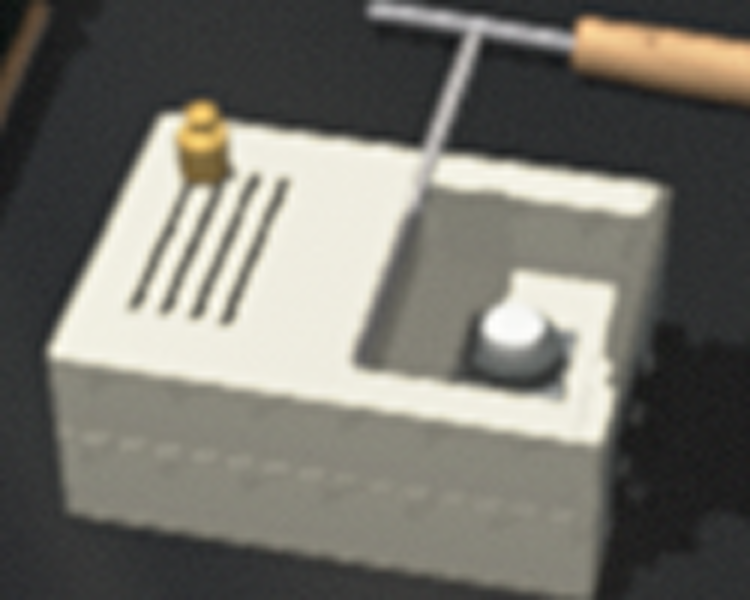

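Call:
{"op": "play_rows", "data": {"rows": [[1, [0, 0.3, 3], [-6, 0, 0]], [1, [0, 0, 3], [0, 0, 0]], [1, [0, 0, 3], [0, 0, 0]], [1, [0, 0, 0], [0, 0, 0]]]}}

```text
time: 7.25
ee_pos: [0.5088, -0.1414, 0.1816]
tcp_rot: [172.8, 0.2, 87.0]
wrist_force: [0.3, 0.4, 0.2]
opening: 0.0003
```

```bash
python3 -c "
from h import *
delta(pose(-.0575,0,.1),[172,0,86.6])"
```

```text
t 7.25 pos [ 0.5088 -0.1414  0.1816] rpy [172.77   0.23  87.01] F [0.3 0.4 0.2] open 0.0003
shift cm [-0.07 -0.67  8.14] turn [-0.77  0.18  0.43]
```

Call:
{"op": "play_rows", "data": {"rows": [[1, [0, -0.3, 3], [0, 0, 0]], [1, [0, -0.3, 3], [0, 0, 0]], [1, [0, -0.1, 2], [0, 0, 0]], [1, [0, 0, 0], [0, 0, 0]]]}}

```text
time: 7.65
ee_pos: [0.5122, -0.142, 0.102]
tcp_rot: [172.7, 0.2, 87.0]
wrist_force: [-0.9, 0.2, 0.1]
opening: -0.0003
```

```bash
python3 -c "
from h import *
from workcell import camera
import cv2
delta(pose(-.0575,0,.083),[172,0,86.6])
a=camera('side');cv2.imwrite('pics/a4.png',cv2.resize(a['img'][120:250,235:400,::-1],None,fx=4.5,fy=4.5,interpolation=cv2.INTER_CUBIC))"
```

```text
t 7.65 pos [ 0.5122 -0.142   0.102 ] rpy [172.75   0.24  87.01] F [-0.9  0.2  0.1] open -0.0003
shift cm [-0.06 -0.22  1.89] turn [-0.75  0.19  0.44]
```

View pics/a4.png

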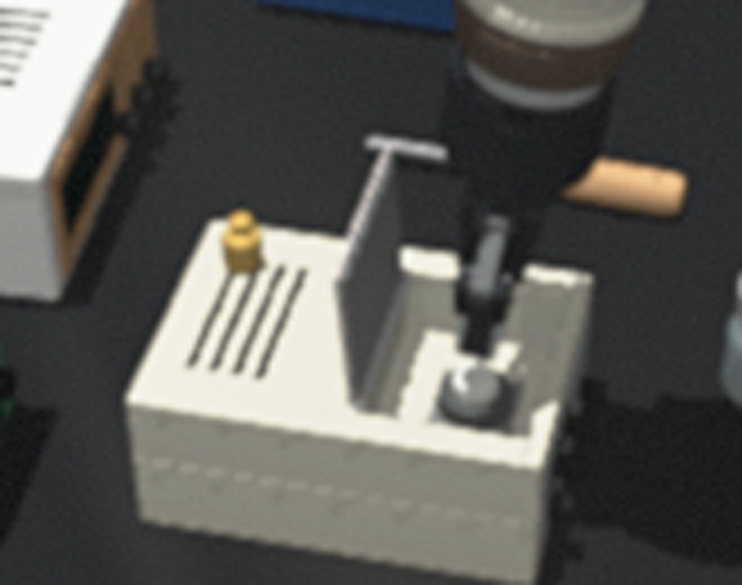

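The fingertip (475,345) is right over the button (475,385), well clear of the flap. Pressing down now.

Call:
{"op": "play_rows", "data": {"rows": [[1, [0, -0.2, 1], [0, 0, 0]], [1, [0, 0, 0.6], [0, 0, 0]], [1, [0, 0, 0.4], [0, 0, 0]], [1, [0, 0, 0.3], [0, 0, 0]], [1, [0, 0, 0.3], [0, 0, 0]]]}}

```text
time: 8.2
ee_pos: [0.5168, -0.1432, 0.0818]
tcp_rot: [172.2, 0.4, 87.0]
wrist_force: [-1.2, 0.2, 2.5]
opening: 0.0003
```

Call:
{"op": "play_rows", "data": {"rows": [[1, [0, 0, 0.4], [0, 0, 0]], [1, [0, 0, 0.4], [0, 0, 0]]]}}

```text
time: 8.4
ee_pos: [0.5179, -0.1434, 0.0774]
tcp_rot: [172.1, 0.4, 87.0]
wrist_force: [-28.5, 6.6, 53.3]
opening: -0.0
```

Call:
{"op": "play_rows", "data": {"rows": [[1, [0, 0, 0.3], [0, 0, 0]]]}}

```text
time: 8.5
ee_pos: [0.5178, -0.1434, 0.0779]
tcp_rot: [172.1, 0.4, 87.0]
wrist_force: [-22.2, 5.1, 32.7]
opening: -0.0002
```

Call:
{"op": "play_rows", "data": {"rows": [[1, [0, 0.3, -3], [0, 0, 0]], [1, [0, 0, -4], [0, 0, 0]], [1, [0, 0, -4], [0, 0, 0]], [1, [0, 0, -4], [0, 0, 0]], [1, [0, 0, -1], [8, 0, 0]], [1, [0, 0, 0], [0, 0, 0]]]}}

```text
time: 9.1
ee_pos: [0.4971, -0.141, 0.2425]
tcp_rot: [-179.6, 0.4, 87.0]
wrist_force: [-0.1, -0.3, -2.5]
opening: -0.0003
```

```bash
python3 -c "
from h import *
delta(pose(-.008+.06,0,.2419),[180,0,86.6])"
```

```text
t 9.1 pos [ 0.4971 -0.141   0.2425] rpy [-179.65    0.42   86.97] F [-0.1 -0.3 -2.5] open -0.0003
shift cm [-0.16 12.48 -0.02] turn [-0.35  0.42  0.37]
```

Call:
{"op": "play_rows", "data": {"rows": [[1, [0, 4, 0], [0, 0, 0]], [1, [0, 4.3, 0], [0, 0, 0]], [1, [-0.2, 4, 0], [0, 0, 0]], [1, [0, 0.3, 0], [0, 0, 0]], [1, [0, 0, 4], [0, 0, 0]], [1, [0, 0, 3.5], [0, 0, 0]], [1, [0, 0, 1.3], [0, 0, 0]], [1, [0, 0, 0], [0, 0, 0]]]}}

```text
time: 9.9
ee_pos: [0.6276, -0.1504, 0.1504]
tcp_rot: [179.6, 0.4, 87.0]
wrist_force: [-0.4, 0.0, 0.8]
opening: 0.0001
```

```bash
python3 -c "
from h import *
from workcell import camera
import cv2
delta(pose(-.008+.06,0,.148),[180,0,86.6])
h=np.array([-.008,.084])
for th in [1.45,1.3,1.1,.9,.7,.5,.3,.15,0,-.13]:
  d=np.array([-np.cos(th),np.sin(th)]);n=np.array([np.sin(th),np.cos(th)])
  c=h+.062*d+.004*n+np.array([.011,.011]); print(th,pose(c[0],0,c[1]).round(4))
a=camera('side');cv2.imwrite('pics/a5.png',cv2.resize(a['img'][120:250,235:400,::-1],None,fx=4.5,fy=4.5,interpolation=cv2.INTER_CUBIC))"
```

```text
t 9.9 pos [ 0.6276 -0.1504  0.1504] rpy [179.56   0.41  86.98] F [-0.4  0.   0.8] open 0.0001
shift cm [ 0.09 -0.6   0.23] turn [0.44 0.41 0.38]
1.45 [ 0.5693 -0.1461  0.157 ]
1.3 [ 0.56   -0.1455  0.1558]
1.1 [ 0.5482 -0.1448  0.1521]
0.9 [ 0.5374 -0.1442  0.1461]
0.7 [ 0.528  -0.1436  0.138 ]
0.5 [ 0.5204 -0.1431  0.1282]
0.3 [ 0.5148 -0.1428  0.1171]
0.15 [ 0.5122 -0.1427  0.1082]
0 [ 0.5109 -0.1426  0.099 ]
-0.13 [ 0.5109 -0.1426  0.0909]
```

View pics/a5.png

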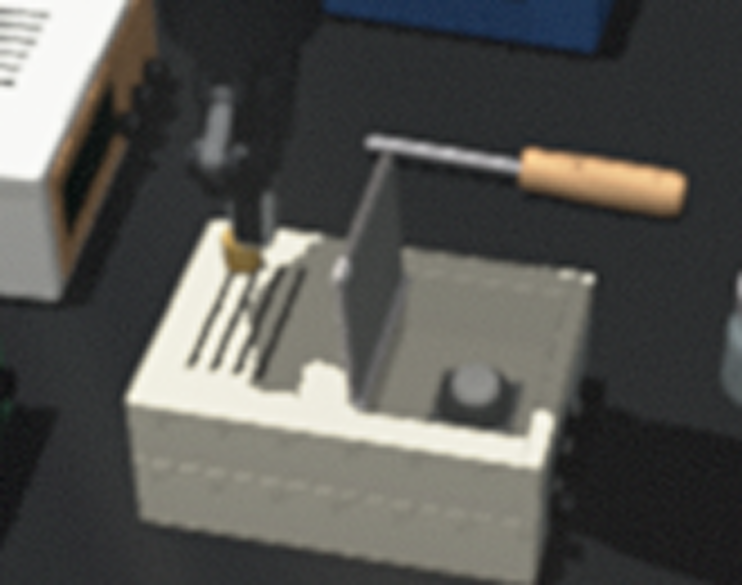

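The finger is behind the flap, clear of it, and the button is back up. Next I'll swing the flap forward along the arc.

Call:
{"op": "play_rows", "data": {"rows": [[1, [0, -1.5, 0], [0, 0, 0]], [1, [0.1, -1.5, 0], [0, 0, 0]], [1, [0, -1.2, 0], [0, 0, 0]], [1, [0, -1, 0], [0, 0, 0]], [1, [0, -1, 0], [0, 0, 0]], [1, [0, -1, 0], [0, 0, 0]]]}}

```text
time: 10.55
ee_pos: [0.5555, -0.146, 0.1594]
tcp_rot: [178.5, 0.5, 87.0]
wrist_force: [2.6, -0.1, -1.3]
opening: 0.0001
```

```bash
python3 -c "
from h import *
delta(pose(-.008-.0135,0,.152),[180,0,86.6])"
```

```text
t 10.55 pos [ 0.5555 -0.146   0.1594] rpy [178.55   0.54  86.99] F [ 2.6 -0.1 -1.3] open 0.0001
shift cm [ 0.09 -0.75  0.72] turn [1.45 0.54 0.39]
```

Call:
{"op": "play_rows", "data": {"rows": [[1, [0, -0.9, 0.9], [0.7, 0, 0]], [1, [0, -0.9, 0.9], [0.7, 0, 0]], [1, [0, -0.8, 0.9], [0, 0, 0]]]}}

```text
time: 10.85
ee_pos: [0.529, -0.1451, 0.1337]
tcp_rot: [179.7, 0.6, 87.0]
wrist_force: [0.0, -0.1, 5.1]
opening: 0.0001
```

```bash
python3 -c "
from h import *
delta(pose(-.008-.0495,0,.117),[180,0,86.6])"
```

```text
t 10.85 pos [ 0.529  -0.1451  0.1337] rpy [179.73   0.61  86.98] F [ 0.  -0.1  5.1] open 0.0001
shift cm [ 0.17 -1.69  1.66] turn [0.27 0.6  0.39]
```

Call:
{"op": "play_rows", "data": {"rows": [[1, [0.1, -0.9, 0.8], [0, 0, 0]], [1, [0.1, -0.7, 0.8], [0, 0, 0]], [1, [0, -0.4, 0.9], [0, 0, 0]], [1, [0, -0.2, 0.8], [0, 0, 0]]]}}

```text
time: 11.25
ee_pos: [0.5057, -0.1425, 0.097]
tcp_rot: [179.8, 0.6, 87.0]
wrist_force: [3.1, -0.4, 4.3]
opening: 0.0
```

```bash
python3 -c "
from h import *
from workcell import camera
import cv2
delta(pose(-.07,0,.099),[180,0,86.6])
a=camera('side');cv2.imwrite('pics/a6.png',cv2.resize(a['img'][120:250,235:400,::-1],None,fx=4.5,fy=4.5,interpolation=cv2.INTER_CUBIC))"
```

```text
t 11.25 pos [ 0.5057 -0.1425  0.097 ] rpy [179.79   0.63  86.98] F [ 3.1 -0.4  4.3] open 0.0
shift cm [ 0.02 -0.58 -0.2 ] turn [0.22 0.63 0.38]
```

View pics/a6.png

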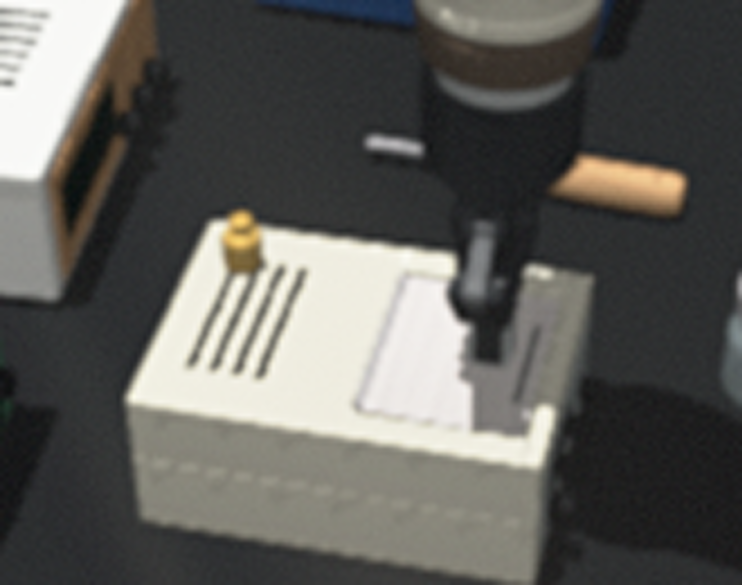

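The flap is shut under the finger, which sits at (487,355). Now I'll press it in to the stop.

Call:
{"op": "play_rows", "data": {"rows": [[1, [0, -0.2, 0.3], [0, 0, 0]], [1, [0, -0.1, 0.3], [0, 0, 0]], [1, [0, 0, 0.3], [0, 0, 0]], [1, [0, 0, 0.4], [0, 0, 0]]]}}

```text
time: 11.7
ee_pos: [0.5032, -0.1424, 0.0911]
tcp_rot: [179.5, 0.7, 87.0]
wrist_force: [-16.0, 4.8, 41.0]
opening: 0.0
```

Call:
{"op": "play_rows", "data": {"rows": [[1, [0, 0, 0.5], [0, 0, 0]], [1, [0, 0, 0.5], [0, 0, 0]]]}}

```text
time: 11.9
ee_pos: [0.5032, -0.1425, 0.0909]
tcp_rot: [179.2, 0.7, 87.0]
wrist_force: [-19.6, 5.9, 45.3]
opening: 0.0001
```

It's at the stop, with the same z as the first press. Letting go and retracting.

Call:
{"op": "play_rows", "data": {"rows": [[1, [0, 0, -1.5], [0, 0, 0]], [1, [0, 0, -3], [0, 0, 0]], [1, [0, 0, -4], [0, 0, 0]], [1, [0, 0, -4], [0, 0, 0]], [1, [0, 0, -3], [0, 0, 0]], [1, [0, 0, 0], [0, 0, 0]], [1, [0, 0, 0], [0, 0, 0]]]}}

```text
time: 12.6
ee_pos: [0.4973, -0.1398, 0.2494]
tcp_rot: [179.8, 0.7, 87.0]
wrist_force: [-0.4, -0.3, 0.8]
opening: 0.0
```

```bash
python3 -c "
from h import *
from workcell import camera
import cv2
delta(pose(-.07,0,.099),[180,0,86.6])
a=camera('side');b=camera('scene')
cv2.imwrite('pics/a7.png',cv2.resize(a['img'][120:250,235:400,::-1],None,fx=4.5,fy=4.5,interpolation=cv2.INTER_CUBIC))
cv2.imwrite('pics/a8.png',b['img'][:,:,::-1])"
```

```text
t 12.6 pos [ 0.4973 -0.1398  0.2494] rpy [179.76   0.68  87.01] F [-0.4 -0.3  0.8] open 0.0
shift cm [-0.02  0.21 15.05] turn [0.24 0.68 0.41]
```

View pics/a7.png

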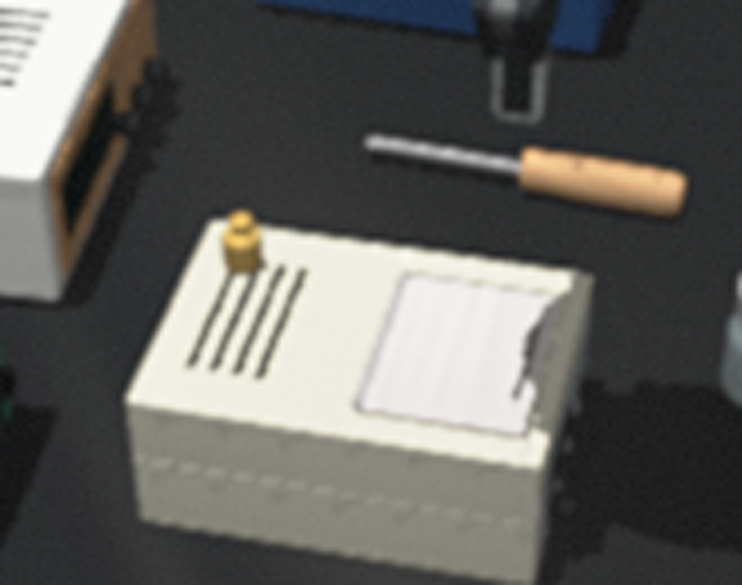

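View pics/a8.png

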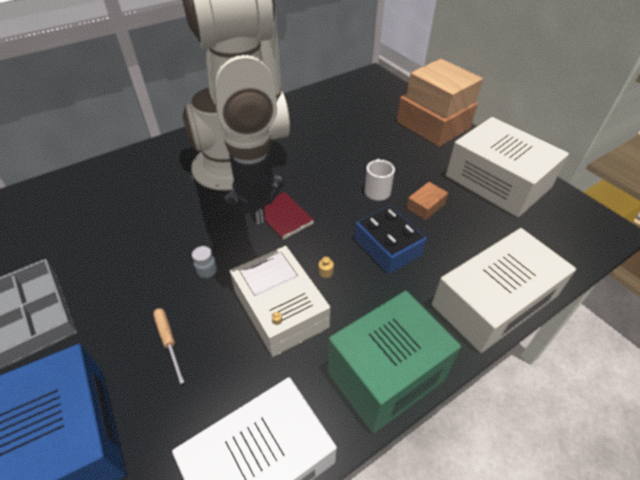

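The flap is flush and stays shut on its own. The weights (326,266) and (277,316), the mug, jar, box and screwdriver are all where they were, and the arm is clear. Handing in.

```bash
python3 -c "
from workcell import job_done
print(job_done())"
```

```text
the job is handed in; nothing more can be done
None
```

The job is handed in at about 12.7 s of the 54 s allowed. I got no verdict back, so the results below come from my own checks.

- **Opening the flap:** With the fingers shut, I pressed it in to its stop at about 45 N and pulled back. The picture showed it standing upright.
- **Reset button:** I pressed it with the flap open. The force rose to about 53 N where 4 N holds it down, so I take it as fully down. A later picture showed it back up.
- **Closing the flap:** I swung it shut by its outer face from behind, then pressed it in. It stopped at the same height as the first press, within 0.2 mm.
- **Last checks:** The final pictures show the flap lying flush by itself with the arm clear of it. The wrist force is about 1 N. The loose things look unmoved by eye; I did not measure their positions again.

The joint values themselves could not be read. The button's release after the flap was shut is inferred from the earlier picture. None of the checks failed or disagreed. The tool drifted up to 9 mm off its intended path during the moves, which I allowed for in the steps that followed.

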